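Load the squat wire spool from behind the tall supplies

ROBOT

A 6-joint arm with a two-finger parallel gripper is mounted at the origin on the work surface. World frame = base frame: x ahead of the robot, y to its left, z up, the work surface at z = 0. Lengths are in m, angles in rad, forces in N, time in s.
With the tool pointing down it reaches from about 0.3 to 0.875 m from the base axis. Payload 4.2 kg.
Tool frame: the origin (TCP) lies at the very end of the fingers, on their centre line; the grasp point (between the pads) lies 19 mm behind it; z points along the fingers, y is the line along which they close (so a half turn about z gives the same grasp; the last joint's range is limited). The gripper opens to 85 mm and grips with 20 to 120 N. Pads are 22 mm wide; open, the fingers measure 114 mm over their backs; the gripper's body (76 mm by 85 mm) begins 54 mm behind the grasp point. The pads swing forward as they close: fully open they stand 13 mm farther back than shut.
Start: joints at [-1.216, 0.32, 1.565, -0, 1.257, -0.02], TCP at [0.211, -0.535, 0.197] pointing down, gripper open.
Joint ranges: [-3.11, 3.11], [-0.84, 2.01], [0.21, 2.61], [-1.34, 4.49], [0.05, 2.63], [-2.56, 2.56]. Speed limits (rad/s): [2.57, 2.57, 3.14, 3.14, 3.14, 3.14].

INTERFACE

Orientations are given as a 3x3 rotation matrix whose columns are the frame's x, y, z axes.
In Python, from rig import robot gives the robot as it stands. The module is installed in compiled form; this text tells all that it offers.
- The arm moves only by the tool servo_tool, never from a script. Its argument "deltas" is text: rows parted by semicolons, each of 7 numbers parted by spaces: the opening in per cent of the stroke, from 0 (shut) to 100 (fully open), then the shift along the tool's x, y, z in mm, then the turn, a rotation vector about the tool's x, y, z in degrees. In form: fingers tx ty tz ax ay az; .... A call has 1 to 20 rows; each row shifts and turns the commanded pose from where the row before left it, along the tool's axes as they then stand; what a row does not reach is not made up. A row lasts 1/8 s, in which the tool goes at most 62.5 mm and 10.7 degrees, less where a joint would pass 70% of its speed; a pose out of reach is approached as far as the arm can. A call is refused whole if a number of a shift passes 62.5 or a number of a turn 10.7, either way. A call with a gripper value outside its range is refused whole. The fingers move at their own pace and stop on an object; "force" is the grip in N (left out, the last holds). Time passes only in rows, so rows that do not move let the fingers close. It gives the time, the measured TCP pose, the force, the opening and the grip force at its end, in the units of the state.
- robot.observe(): the state, without advancing time (a new reading comes with each control period).
- robot.grab_frame(name): name is "scene" or "top" or "wrist"; returns a dict with "color" (480x640x3 uint8, red, green, blue), "K" (3x3 intrinsics, pixels), "k1" (the pictures are not rectified: a ray, as slopes to the right and down, at radius r is drawn at 1 + k1 r^2 times it, then the intrinsics apply), "origin" and "attitude" of the camera in the world; the wrist camera has in their place "tool_from_camera" (4x4, takes a point from camera to tool coordinates, whose origin is the TCP and whose axes are the flange's). Camera axes: x right, y down, z forward; pixel columns grow to the right and rows downward; lengths in m; the calibration is good to about 2 mm. A picture is of the moment at which its call begins: read the wrist's pose just before it. There is no depth.
- robot.finish_job(): hands the job in; it is judged then, once.
The state is a dict: "time": time; "joint_positions": joint angles; "joint_velocities": joint speeds; "tau": joint torques, N m; "eef_pos": TCP position; "tcp_rot": TCP orientation; "wrist_force": force on the tool from outside, world axes, zero at the start; "torque": the same for the moment, N m; "finger_gap": finger opening in m; "grip_force": force on a finger pad.
Only numpy, scipy, OpenCV 4.12 (cv2) and the standard library are available. Lean on these libraries where they do the work, as an engineer would, in place of code of your own. Each camera call takes 0.05 s, during which the arm holds its last target. There are 200 camera calls.

TASK

Load the squat wire spool on the pay-off spindle: the three tall things crowding it in the grey organiser tray (tall spool, glue bottle, varnish tin) are in the way, so first stand all three on the black side mat, and then lower the squat spool over the spindle so that it sits flat on the turntable. Only after that put each of the three back upright in the tray on the very spot where it stood at the start. Do not tip anything over, and leave the amber tape roll and the little transformer in the tray undisturbed.

Things in the scene. Friction and masses are not known exactly. Their poses are not given: they have to be found in the camera images.
- squat_center (a point): Squat wire spool, the one to load: loose, black flanges, copper winding, diameter 56, height 30, bore of diameter 24 right through, axis z upright, about 0.22 kg. The point is its centre, 15 above its underside. It starts on the tray floor, walled in by the three tall things and, 12 mm behind it, the back panel (no room for a finger there): when the three are gone, grip it along the tray's y.
- tall_center (a point): Tall wire spool: loose upright cylinder, black end flanges with copper winding, diameter 52, height 110, about 0.42 kg. The point is its centre, 55 above its underside. It can be gripped at any height, best 10 to 30 above the centre so that the fingertips pass over the squat spool beside it.
- bottle_center (a point): Glue bottle: loose, white round plastic bottle with a paper label and a grey pointed nozzle, body diameter 46 and straight up to 81 above its underside, 122 high over all, about 0.14 kg. The point lies on its axis half-way up, 61 above its underside; grip the body, 0 to 15 above the point.
- tin_center (a point): Varnish tin: loose flat aluminium can with a paper label on both wide faces and a black screw cap off to one end, 52 along its own x, 34 along its own y, body 106 high, 118 with the cap, about 0.24 kg. The point lies on the upright centre line of the body, 59 above its underside; grip across the 34 (own y), 0 to 30 above the point.
- seat (a point): Centre of the top of the pay-off stand's turntable (fixed; black base plate, aluminium disc 72 across that does not turn), 28 above the bench, at the foot of the pointed steel spindle. Spindle: along z, diameter 10, straight for 38, then tapering to its tip 50 above this point. A guide post stands 115 away along this point's +x, 62 higher than it; its eye arm reaches back to 90.
- mat: Black rubber side mat, fixed flat on the bench, 270 along its x, 130 along its y, 4 thick; origin at the centre of its underside. The side area on which the three tall things stand meanwhile, all three at once.
- tray: Grey steel organiser tray, fixed, 170 along its x, 220 along its y; origin at the centre of its underside; floor 3 thick; rim 15 high in front (-x) and at both sides, back panel (+x) 55 high. In it the squat spool stands at x 43, y 0, and the tall things at about (44, 65), (44, -65) and (-22, 0): which is where differs each time.
- tape_roll: Bystander: loose roll of amber tape lying flat in the tray's front corner at +y, diameter 50, height 18; origin at the centre of its underside. Leave it where it is.
- sample: Bystander: loose little transformer with copper winding and dark core, 35 x 32, 28 high, in the tray's front corner at -y; origin at the centre of its underside. Leave it where it is.

How it is judged:
By the outcome, as a careful person would: the job done as asked, in the order asked, and still so for the second after the job is handed in, with the robot touching nothing.
It also fails if it takes over 141 s, if anything falls off the work surface, if the arm or the gripper's body presses on something with over 40 N, if the wrist force passes 120 N, or if a joint passes its speed limit or range.

## Working session

There is one attempt and no reset: what is moved stays moved. The work goes in short steps, Python scripts to look and compute and a tool call to move; the robot and the scene stay as the last step left them, time stands still between calls to the robot, and variables do not carry over. Pictures are saved under pics/ and viewed, at most 14 in all, crops included, and the job is handed in when it is done.

Besides the shell and the picture viewer there is one more tool, called as name(argument=value, ...) on one line, values as JSON. servo_tool: Moves the arm, as the interface text tells. Its arguments: {"type":"object","properties":{"deltas":{"type":"string"},"force":{"type":"number"}},"required":["deltas"]}

```bash
mkdir -p pics
cat > h.py <<'E'
import numpy as np, cv2, pickle
from rig import robot
def grab(n,save=None):
    s=robot.observe(); f=robot.grab_frame(n)
    if n=="wrist":
        T=np.eye(4);T[:3,:3]=s["tcp_rot"];T[:3,3]=s["eef_pos"];T=T@np.array(f["tool_from_camera"])
        f["origin"]=T[:3,3];f["attitude"]=T[:3,:3]
    if save:
        cv2.imwrite(f"pics/{save}.png",f["color"][:,:,::-1]); pickle.dump(f,open(f"pics/{save}.pkl","wb"))
    return f
def load(n): return pickle.load(open(f"pics/{n}.pkl","rb"))
def ray(f,uv):
    K=np.array(f["K"]);d=np.array([f["k1"],0,0,0,0.])
    p=cv2.undistortPoints(np.array(uv,float).reshape(-1,1,2),K,d)[:,0]
    v=np.c_[p,np.ones(len(p))]@np.array(f["attitude"]).T
    return np.array(f["origin"]),v
def plane(f,uv,z):
    o,v=ray(f,uv); return o+v*((z-o[2])/v[:,2:3])
def proj(f,X):
    R=np.array(f["attitude"]);c=(np.atleast_2d(X)-np.array(f["origin"]))@R
    return cv2.projectPoints(c,np.zeros(3),np.zeros(3),np.array(f["K"]),np.array([f["k1"],0,0,0,0.]))[0][:,0]
E
python3 - <<'E'
from h import *
np.set_printoptions(precision=4,suppress=True)
for n in["scene","top"]:
    f=grab(n,n+"0"); print(n,f["K"],f["k1"],f["origin"],f["attitude"])
s=robot.observe();print(s)
f=grab("wrist","wrist0");print(f["tool_from_camera"])
E
```

```text
scene [[526.9528   0.     327.4813]
 [  0.     526.9528 241.4329]
 [  0.       0.       1.    ]] 0.010315657137944507 [0.8685 0.4193 0.8126] [[-0.8235  0.4647 -0.3253]
 [ 0.5673  0.6752 -0.4715]
 [ 0.0005 -0.5728 -0.8197]]
top [[435.0619   0.     319.3604]
 [  0.     435.0619 238.9474]
 [  0.       0.       1.    ]] -0.03792425696038421 [ 0.4185 -0.0014  0.9706] [[-0.001  -0.9893  0.1457]
 [-0.9998 -0.0016 -0.0175]
 [ 0.0175 -0.1457 -0.9892]]
{'time': 0.1, 'joint_positions': array([-1.216 ,  0.3202,  1.5655,  0.    ,  1.2574, -0.02  ]), 'joint_velocities': array([-0.0016, -0.0004, -0.0011, -0.0002,  0.0003,  0.0003]), 'tau': array([ -0.0005, -41.6409, -23.4705,  -0.0001,   0.0049,  -0.    ]), 'eef_pos': array([ 0.2104, -0.5346,  0.1966]), 'tcp_rot': array([[ 0.9306,  0.3661, -0.0005],
       [ 0.3661, -0.9306,  0.0015],
       [ 0.0001, -0.0016, -1.    ]]), 'wrist_force': array([1.1383, 0.4404, 0.458 ]), 'torque': array([ 0.0079, -0.0371,  0.0218]), 'grip_force': 0.0, 'finger_gap': 0.08536526996702569}
[[-0.0011 -0.9493 -0.3144  0.0816]
 [ 1.     -0.0008 -0.0009 -0.0004]
 [ 0.0006 -0.3144  0.9493 -0.1761]
 [ 0.      0.      0.      1.    ]]
```

View pics/top0.png

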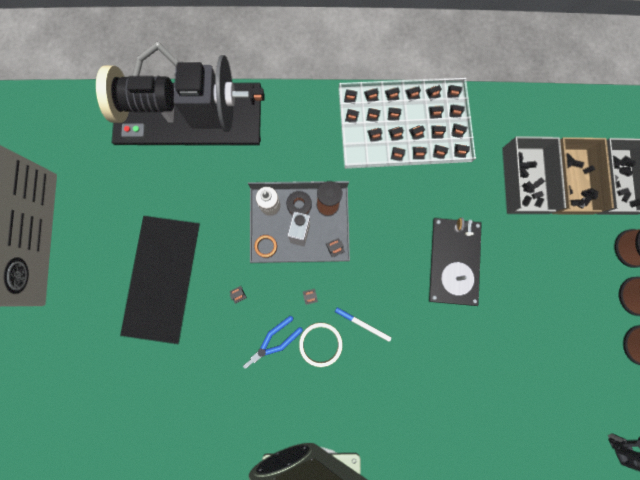

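View pics/scene0.png

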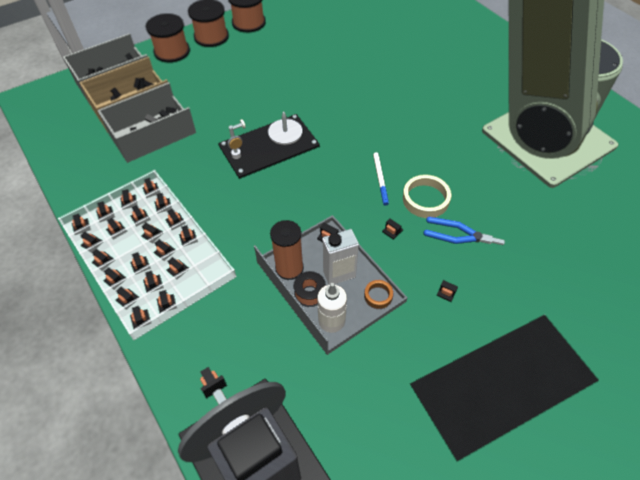

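Top view: tray around (299,222), holding the bottle (267,200), squat spool (299,202), tall spool (330,195), tin (298,225), tape (265,246) and transformer (335,247). The mat is at (160,280), the turntable at (458,279), and its guide post at (465,226). The scene view agrees.

Run:
```python
from h import *
np.set_printoptions(precision=4,suppress=True)
t=load("top0");s=load("scene0")
hsv=cv2.cvtColor(t["color"],cv2.COLOR_RGB2HSV)
# mat: dark region
m=((hsv[...,2]<60)).astype(np.uint8);m[:,:115]=0;m[:200]=0;m[350:]=0;m[:,205:]=0
c=max(cv2.findContours(m,0,1)[0],key=cv2.contourArea)
P=plane(t,c[:,0],.004)[:,:2].astype(np.float32);print("mat",cv2.minAreaRect(P))
# disc bright
m=((hsv[...,2]>150)&(hsv[...,1]<40)).astype(np.uint8);m[:255]=0;m[305:]=0;m[:,:430]=0;m[:,485:]=0
c=max(cv2.findContours(m,0,1)[0],key=cv2.contourArea)
P=plane(t,c[:,0],.028)[:,:2].astype(np.float32);print("disc",cv2.minEnclosingCircle(P),cv2.minAreaRect(P))
print("post",plane(t,[(465,222)],.09))
# tray: non-green blob bounds
print("tray front corners",plane(t,[(251,262),(349,262)],.015)[:,:2],"back top",plane(t,[(249,184),(349,184)],.055)[:,:2])
m=((hsv[...,1]>80)&(hsv[...,0]<25)).astype(np.uint8);
print("tape",plane(t,[(265,246)],.018),"tr",plane(t,[(335,247)],.028))
print("bottle tip",plane(t,[(265,190)],.122),"tall top",plane(t,[(330,190)],.11),"squat",plane(t,[(299,203)],.033),"tincap",plane(t,[(300,219)],.121))
for a,b,n in [((330,190),(286,232),"tall"),((299,203),(309,285),"squat"),((300,220),(335,238),"cap"),((265,189),(332,286),"tip")]:
    o1,v1=ray(t,[a]);o2,v2=ray(s,[b]);A=np.c_[v1[0],-v2[0]];k=np.linalg.lstsq(A,o2-o1,rcond=None)[0];p=o1+k[0]*v1[0];q=o2+k[1]*v2[0];print(n,(p+q)/2,np.linalg.norm(p-q))
```

```text
mat ((0.4724750220775604, 0.33428943157196045), (0.12720635533332825, 0.26585301756858826), 82.20392608642578)
disc ((0.47093847393989563, -0.3194091022014618), 0.036403410136699677) ((0.47128039598464966, -0.3190808594226837), (0.07152591645717621, 0.06983502209186554), 43.91596603393555)
post [[ 0.5844 -0.3199  0.09  ]]
tray front corners [[ 0.5078  0.1322]
 [ 0.508  -0.0837]] back top [[ 0.6734  0.1347]
 [ 0.6742 -0.0821]]
tape [[0.5429 0.1017 0.018 ]] tr [[ 0.5396 -0.0522  0.028 ]]
bottle tip [[0.6425 0.0924 0.122 ]] tall top [[ 0.646  -0.0384  0.11  ]] squat [[0.6367 0.0268 0.033 ]] tincap [[0.5837 0.022  0.121 ]]
tall [ 0.6408 -0.0355  0.12  ] 0.0070189324664194615
squat [0.6366 0.0271 0.0323] 0.0006878196165197219
cap [0.581  0.0225 0.1215] 0.0015441582445237048
tip [0.6401 0.0942 0.129 ] 0.007090046344810699
```

servo_tool(deltas="100 0 0 -50 0 0 7.2; 100 0 0 -50 0 0 7.2; 100 0 0 -50 0 0 7.2; 100 31 -43 0 0 0 0; 100 31 -43 0 0 0 0; 100 31 -43 0 0 0 0; 100 31 -43 0 0 0 0; 100 31 -43 0 0 0 0; 100 31 -43 0 0 0 0; 100 31 -43 0 0 0 0; 100 31 -43 0 0 0 0; 100 31 -43 0 0 0 0; 100 31 -43 0 0 0 0; 100 31 -43 0 0 0 0; 100 31 -43 0 0 0 0; 100 31 -43 0 0 0 0; 100 0 0 0 0 0 0")

```text
time: 2.28
eef_pos: [0.616, 0.026, 0.3453]
tcp_rot: [[1.0, 0.002, -0.002], [0.002, -1.0, 0.001], [-0.002, -0.001, -1.0]]
wrist_force: [-0.5, -1.2, -1.6]
finger_gap: 0.0854
grip_force: 0.0
```

Run:
```python
from h import *
np.set_printoptions(precision=4,suppress=True)
f=grab("wrist","w1");s=robot.observe();print(s["time"],s["eef_pos"],s["tcp_rot"],s["joint_positions"],f["K"],f["k1"],f["origin"])
```

```text
2.325 [0.6151 0.0242 0.3459] [[ 1.      0.0002 -0.0024]
 [ 0.0002 -1.     -0.0004]
 [-0.0024  0.0004 -1.    ]] [ 0.0209  0.342   1.1674 -0.0004  1.6345  1.5915] [[429.7926   0.     317.7064]
 [  0.     429.7926 236.8222]
 [  0.       0.       1.    ]] -0.03394500308783138 [0.6978 0.0267 0.5212]
```

View pics/w1.png

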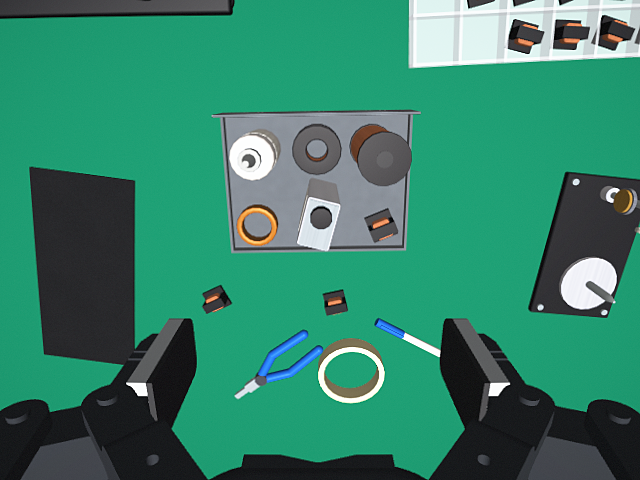

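Wrist view: tray corners near (218,113), (418,113), (232,251) and (408,249). The bottle is at (252,156), squat at (317,149), tall top at (384,159), tin top at (319,222) with its cap at (320,217), tape at (257,225) and transformer at (381,226).

Run:
```python
from h import *
np.set_printoptions(precision=4,suppress=True)
f=load("w1")
c=f["color"][100:260,205:425];cv2.imwrite("pics/w1c.png",cv2.resize(c,None,fx=3.5,fy=3.5,interpolation=cv2.INTER_CUBIC)[:,:,::-1])
hsv=cv2.cvtColor(f["color"],cv2.COLOR_RGB2HSV)
for p in [(384,159),(330,140),(335,158),(317,149),(320,217),(311,240),(325,190),(350,180),(250,160),(262,150),(240,150),(280,190),(100,250)]: print(p,hsv[p[1],p[0]],end=' ')
```

```text
(384, 159) [130   7 103] (330, 140) [160   7 103] (335, 158) [150   5  96] (317, 149) [108  28 155] (320, 217) [120   3  85] (311, 240) [102  16 236] (325, 190) [160   6 122] (350, 180) [106  25 153] (250, 160) [60  5 96] (262, 150) [  0   0 254] (240, 150) [  0   0 255] (280, 190) [105  27 152] (100, 250) [143  23  45]
```

View pics/w1c.png

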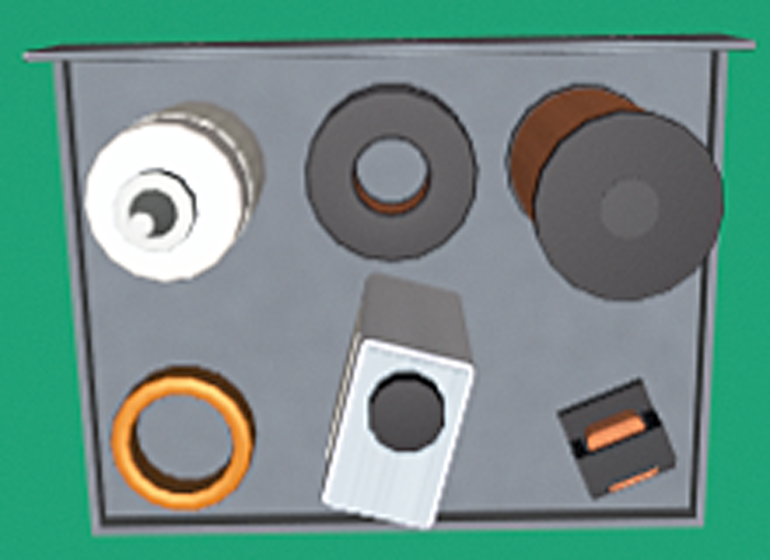

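```bash
cat >> h.py <<'E'
def comp(mask,p):
    n,l=cv2.connectedComponents(mask.astype(np.uint8),connectivity=4); k=l[p[1],p[0]]; return None if k==0 else max(cv2.findContours((l==k).astype(np.uint8),0,1)[0],key=cv2.contourArea)[:,0]
def circ(f,c,z,hull=True):
    P=plane(f,c,z)[:,:2].astype(np.float32); e=cv2.fitEllipse(cv2.convexHull(P)); return np.array(e[0]),e[1],cv2.minEnclosingCircle(P)
def rect(f,c,z): return cv2.minAreaRect(plane(f,c,z)[:,:2].astype(np.float32))
def gray(f,lo,hi,s=15):
    h=cv2.cvtColor(f["color"],cv2.COLOR_RGB2HSV); return (h[...,1]<s)&(h[...,2]>lo)&(h[...,2]<hi)
E
python3 - <<'E'
from h import *
np.set_printoptions(precision=4,suppress=True)
f=load("w1");cv=lambda x,y:(205+x/3.5-.36,100+y/3.5-.36)
print("tall",circ(f,comp(gray(f,85,125),(375,165)),.113))
print("squat",circ(f,comp(gray(f,85,125),(300,150)),.033))
m=gray(f,200,256,25)
print("bottle",circ(f,comp(m,(262,150)),.084))
c=comp(m,(311,240));r=rect(f,c,.109);print("tin",r)
print("tin corners",plane(f,[cv(364,340),cv(474,366),cv(433,528),cv(323,503)],.109)[:,:2])
print("cap",plane(f,[cv(406,411)],.121))
print("tip",plane(f,[cv(143,223)],.125))
print("tall bottom/ squat bore",plane(f,[cv(392,172)],.033))
print("tray front",plane(f,[cv(98,533),cv(702,524)],.015)[:,:2],"back",plane(f,[cv(25,55),cv(754,43)],.055)[:,:2])
print("tray inner floor back",plane(f,[cv(66,62),cv(714,50)],.015)[:,:2])
h=cv2.cvtColor(f["color"],cv2.COLOR_RGB2HSV)
c=comp((h[...,1]>120)&(h[...,0]<25),(245,215));
if c is not None: print("tape",circ(f,c,.012))
print("transf",plane(f,[cv(617,437)],.031))
print("disc",circ(f,comp(gray(f,180,256,30),(580,290)),.028))
print("spindle tip",plane(f,[(613,301)],.078),"foot",plane(f,[(586,284)],.028))
print("mat",rect(f,comp(h[...,2]<70,(80,250)),.004))
E
```

```text
tall (array([ 0.6404, -0.0342]), (0.04502548277378082, 0.04952230677008629), ((0.6393441557884216, -0.0354718342423439), 0.02490084618330002))
squat (array([0.638 , 0.0289]), (0.05146925896406174, 0.052302826195955276), ((0.6377941370010376, 0.028882591053843498), 0.02632647007703781))
bottle (array([0.6363, 0.0947]), (0.04459133371710777, 0.04474487900733948), ((0.6361787915229797, 0.09470359981060028), 0.022631822153925896))
tin ((0.5733365416526794, 0.026755569502711296), (0.032982274889945984, 0.0511886291205883), 75.74089050292969)
tin corners [[0.6015 0.0361]
 [0.594  0.0051]
 [0.5454 0.0162]
 [0.5531 0.0482]]
cap [[0.5842 0.0243 0.121 ]]
tip [[0.6367 0.0937 0.125 ]]
tall bottom/ squat bore [[0.6389 0.0285 0.033 ]]
tray front [[ 0.5085  0.1343]
 [ 0.5123 -0.0827]] back [[ 0.6763  0.1385]
 [ 0.6801 -0.0798]]
tray inner floor back [[ 0.6722  0.1349]
 [ 0.6763 -0.0761]]
tape (array([0.5427, 0.1025]), (0.04943995922803879, 0.05341003090143204), ((0.5426802635192871, 0.10200870037078857), 0.026698989793658257))
transf [[ 0.5496 -0.0481  0.031 ]]
disc (array([ 0.4707, -0.3175]), (0.07088787853717804, 0.0709475502371788), ((0.47071224451065063, -0.31735533475875854), 0.03580952435731888))
spindle tip [[ 0.4715 -0.3167  0.078 ]] foot [[ 0.4703 -0.3145  0.028 ]]
mat ((0.3598029315471649, 0.36867019534111023), (0.34088391065597534, 0.5090761780738831), 88.91119384765625)
```

servo_tool(deltas="75 -20 -1 -20 0 0 7; 75 -22 0 -40 0 0 7; 75 0 0 -50 0 0 0; 75 0 0 -46 0 0 0; 75 0 0 0 0 0 0; 75 0 0 0 0 0 0", force=40)

```text
time: 3.08
eef_pos: [0.5724, 0.0259, 0.5028]
tcp_rot: [[0.969, -0.245, -0.001], [-0.245, -0.969, -0.0], [-0.001, 0.001, -1.0]]
wrist_force: [0.3, 0.3, -0.5]
finger_gap: 0.064
grip_force: 0.0
```

Run:
```python
from h import *
np.set_printoptions(precision=4,suppress=True)
# settle readings + view
for i in range(3):
    f=grab("wrist","w2");s=robot.observe();print(s["time"],s["eef_pos"],np.degrees(np.arctan2(s["tcp_rot"][1,0],s["tcp_rot"][0,0])))
m=gray(f,200,256,25)
n,l,st,c=cv2.connectedComponentsWithStats(m.astype(np.uint8))
k=[i for i in range(1,n) if st[i,4]>1500];print(st[k],c[k])
```

```text
3.125 [0.5723 0.026  0.5021] -14.190135914478972
3.175 [0.5724 0.0262 0.5019] -14.174556052244563
3.225 [0.5724 0.0263 0.5019] -14.165798067698832
[[ 531  137   46   47 1569]] [[552.8961 160.1103]]
```

View pics/w2.png

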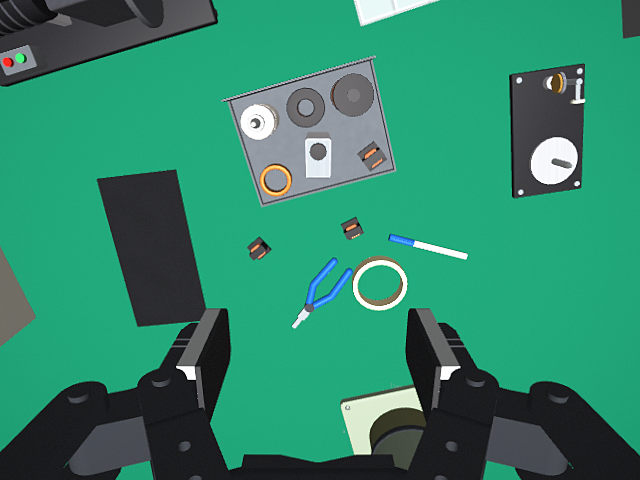

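I sent the z sign the wrong way, so the tool rose instead of descending, harmlessly. From here the tin (318,157) lies square to the tool.

servo_tool(deltas="75 0.8 -0.7 52 0 0 0; 75 0 0 52 0 0 0; 75 0 0 52 0 0 0; 75 0 0 52 0 0 0; 75 0 0 52 0 0 0; 75 0 0 52 0 0 0; 75 0 0 0 0 0 0; 75 0 0 0 0 0 0")

```text
time: 4.22
eef_pos: [0.5749, 0.0273, 0.1931]
tcp_rot: [[0.97, -0.244, 0.003], [-0.244, -0.97, -0.0], [0.003, -0.001, -1.0]]
wrist_force: [0.1, -0.4, 0.8]
finger_gap: 0.0642
grip_force: 0.0
```

Run:
```python
from h import *
np.set_printoptions(precision=4,suppress=True)
f=grab("wrist","w3");s=robot.observe();print(s["time"],s["eef_pos"],np.degrees(np.arctan2(s["tcp_rot"][1,0],s["tcp_rot"][0,0])))
m=gray(f,190,256,25)
n,l,st,c=cv2.connectedComponentsWithStats(m.astype(np.uint8))
for i in range(1,n):
    if st[i,4]>1500:
        cc=max(cv2.findContours((l==i).astype(np.uint8),0,1)[0],key=cv2.contourArea)[:,0]; print(st[i],rect(f,cc,.109),circ(f,cc,.084)[2])
```

```text
4.275 [0.5755 0.0273 0.1938] -14.129683585082567
[ 164  119   68   71 3141] ((0.6379165649414062, 0.08696888387203217), (0.04077720642089844, 0.04098013415932655), 7.462348937988281) ((0.6373242139816284, 0.09490752220153809), 0.023481890559196472)
[ 295  192   53   77 2780] ((0.5737109184265137, 0.02646191418170929), (0.03293128311634064, 0.05053776502609253), 75.84917449951172) ((0.5660779476165771, 0.028127048164606094), 0.032027341425418854)
```

View pics/w3.png

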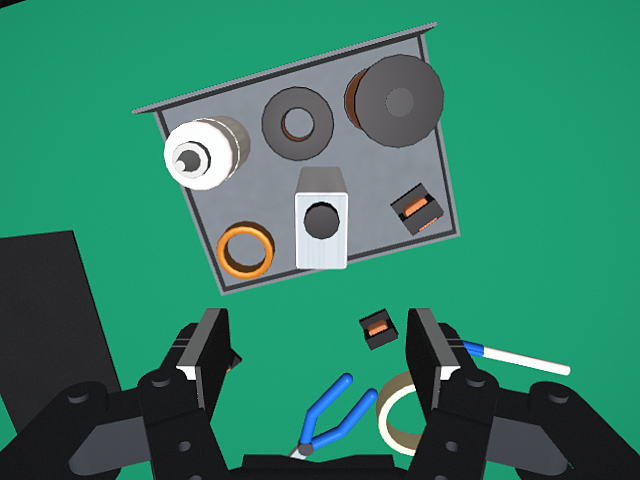

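The tin is at (321,230), square between the fingers. Measured (0.5737, 0.0265).

servo_tool(deltas="75 -1 1 50 0 0 0; 75 0 0 45 0 0 0; 75 0 0 24 0 0 0; 75 0 0 8 0 0 0; 75 0 0 0 0 0 0; 0 0 0 0 0 0 0; 0 0 0 0 0 0 0; 0 0 0 0 0 0 0; 0 0 0 0 0 0 0", force=40)

```text
time: 5.4
eef_pos: [0.5737, 0.0264, 0.066]
tcp_rot: [[0.97, -0.244, 0.003], [-0.244, -0.97, -0.0], [0.003, -0.001, -1.0]]
wrist_force: [-0.2, -1.2, 5.9]
finger_gap: 0.0328
grip_force: 40.3
```

servo_tool(deltas="0 0 0 -20 0 0 0; 0 0 0 -45 0 0 0; 0 0 0 -50 0 0 0; 0 0 0 -45 0 0 0; 0 -14.8 -47.2 0 0 0 0; 0 -14.8 -47.2 0 0 0 0; 0 -14.8 -47.2 0 0 0 0; 0 -14.8 -47.2 0 0 0 0; 0 -14.8 -47.2 0 0 0 0; 0 -14.8 -47.2 0 0 0 0; 0 0 0 40 0 0 0; 0 0 0 45 0 0 0; 0 0 0 35 0 0 0; 0 0 0 25 0 0 0; 0 0 0 0 0 0 0; 0 0 0 0 0 0 0")

```text
time: 7.4
eef_pos: [0.5563, 0.3232, 0.0804]
tcp_rot: [[0.97, -0.244, 0.002], [-0.244, -0.97, 0.001], [0.001, -0.001, -1.0]]
wrist_force: [-0.3, -0.2, -1.6]
finger_gap: 0.033
grip_force: 40.8
```

servo_tool(deltas="0 0 0 8 0 0 0; 0 0 0 4 0 0 0; 0 0 0 1.5 0 0 0; 0 0 0 0 0 0 0; 0 0 0 0 0 0 0")

```text
time: 8.02
eef_pos: [0.5559, 0.3229, 0.0671]
tcp_rot: [[0.97, -0.244, 0.001], [-0.244, -0.97, 0.0], [0.001, -0.001, -1.0]]
wrist_force: [-2.2, -0.7, 5.3]
finger_gap: 0.0329
grip_force: 41.7
```

servo_tool(deltas="75 0 0 0 0 0 0; 75 0 0 0 0 0 0; 75 0 0 0 0 0 0; 75 0 0 -20 0 0 0; 75 0 0 -40 0 0 0; 75 0 0 -50 0 0 0; 100 0 0 -30 0 0 -7; 100 0 0 -20 0 0 -7; 100 11.9 51.2 0 0 0 0; 100 11.9 51.2 0 0 0 0; 100 11.9 51.2 0 0 0 0; 100 11.9 51.2 0 0 0 0; 100 11.9 51.2 0 0 0 0; 100 11.9 51.2 0 0 0 0; 100 11.9 51.2 0 0 0 0; 100 0 0 20 0 0 0; 100 0 0 0 0 0 0; 100 0 0 0 0 0 0")

```text
time: 10.28
eef_pos: [0.6383, -0.0352, 0.2063]
tcp_rot: [[1.0, -0.001, 0.001], [-0.001, -1.0, 0.0], [0.001, -0.0, -1.0]]
wrist_force: [0.0, -0.5, 0.0]
finger_gap: 0.0855
grip_force: 0.0
```

Run:
```python
from h import *
np.set_printoptions(precision=4,suppress=True)
f=grab("wrist","w4");s=robot.observe();print(s["time"],s["eef_pos"],np.degrees(np.arctan2(s["tcp_rot"][1,0],s["tcp_rot"][0,0])))
uv=proj(f,[[.6393,-.0357,.113]])[0];print(uv)
c=comp(gray(f,85,140),tuple(int(v) for v in uv+[-20,10]))
if c is not None:print(circ(f,c,.113))
```

```text
10.325 [ 0.6385 -0.035   0.2066] -0.06568860128928436
[319.8783 224.0242]
```

View pics/w4.png

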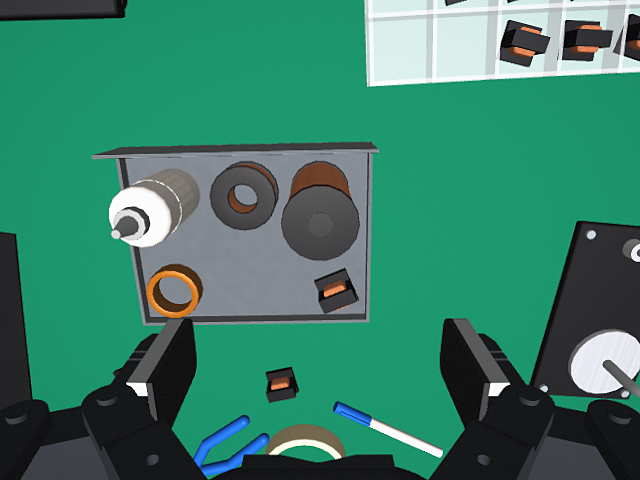

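The tall spool's top disc spans columns 281–359 with its centre at (320,223), matching the estimate.

servo_tool(deltas="100 1 0.6 50 0 0 0; 100 0 0 50 0 0 0; 100 0 0 35 0 0 0; 100 0 0 16 0 0 0; 100 0 0 0 0 0 0; 0 0 0 0 0 0 0; 0 0 0 0 0 0 0; 0 0 0 0 0 0 0; 0 0 0 0 0 0 0", force=45)

```text
time: 11.45
eef_pos: [0.6404, -0.0365, 0.0569]
tcp_rot: [[1.0, -0.002, 0.004], [-0.002, -1.0, -0.0], [0.004, 0.0, -1.0]]
wrist_force: [-0.7, -1.1, 6.1]
finger_gap: 0.0504
grip_force: 47.5
```

servo_tool(deltas="0 0 0 -20 0 0 0; 0 0 0 -45 0 0 0; 0 0 0 -50 0 0 0; 0 0 0 -45 0 0 0; 0 -21 -46.3 0 0 0 0; 0 -21 -46.3 0 0 0 0; 0 -21 -46.3 0 0 0 0; 0 -21 -46.3 0 0 0 0; 0 -21 -46.3 0 0 0 0; 0 -21 -46.3 0 0 0 0; 0 -21 -46.3 0 0 0 0; 0 -21 -46.3 0 0 0 0; 0 0 0 40 0 0 0; 0 0 0 45 0 0 0; 0 0 0 35 0 0 0; 0 0 0 25 0 0 0; 0 0 0 0 0 0 0; 0 0 0 0 0 0 0")

```text
time: 13.7
eef_pos: [0.4726, 0.3348, 0.0706]
tcp_rot: [[1.0, -0.002, 0.001], [-0.002, -1.0, 0.001], [0.001, -0.001, -1.0]]
wrist_force: [1.1, -0.0, -4.5]
finger_gap: 0.0502
grip_force: 48.9
```

servo_tool(deltas="0 0 0 8 0 0 0; 0 0 0 3 0 0 0; 0 0 0 1.5 0 0 0; 0 0 0 0 0 0 0; 0 0 0 0 0 0 0")

```text
time: 14.32
eef_pos: [0.4721, 0.3344, 0.058]
tcp_rot: [[1.0, -0.002, 0.001], [-0.002, -1.0, 0.0], [0.001, -0.0, -1.0]]
wrist_force: [-2.4, -1.7, 3.8]
finger_gap: 0.051
grip_force: 49.7
```

servo_tool(deltas="100 0 0 0 0 0 0; 100 0 0 0 0 0 0; 100 0 0 0 0 0 0; 100 0 0 -20 0 0 0; 100 0 0 -45 0 0 0; 100 0 0 -50 0 0 0; 100 0 0 -45 0 0 0; 100 27.4 40 0 0 0 0; 100 27.4 40 0 0 0 0; 100 27.4 40 0 0 0 0; 100 27.4 40 0 0 0 0; 100 27.4 40 0 0 0 0; 100 27.4 40 0 0 0 0; 100 0 0 0 0 0 0; 100 0 0 0 0 0 0")

```text
time: 16.2
eef_pos: [0.6356, 0.0943, 0.217]
tcp_rot: [[1.0, -0.003, -0.001], [-0.003, -1.0, 0.0], [-0.001, -0.0, -1.0]]
wrist_force: [-0.3, 0.2, -0.0]
finger_gap: 0.0854
grip_force: 0.0
```

Run:
```python
from h import *
np.set_printoptions(precision=4,suppress=True)
f=grab("wrist","w5");s=robot.observe();print(s["time"],s["eef_pos"],np.degrees(np.arctan2(s["tcp_rot"][1,0],s["tcp_rot"][0,0])))
m=gray(f,200,256,25)
n,l,st,c=cv2.connectedComponentsWithStats(m.astype(np.uint8))
for i in range(1,n):
    if st[i,4]>1500 and st[i,0]<400:
        cc=max(cv2.findContours((l==i).astype(np.uint8),0,1)[0],key=cv2.contourArea)[:,0]; print(st[i],circ(f,cc,.084))
```

```text
16.25 [0.6354 0.0948 0.2172] -0.0941239898618281
[ 289  179   61   60 2450] (array([0.6361, 0.0944]), (0.0449107363820076, 0.04528399556875229), ((0.6363598704338074, 0.09432169795036316), 0.023114893585443497))
```

View pics/w5.png

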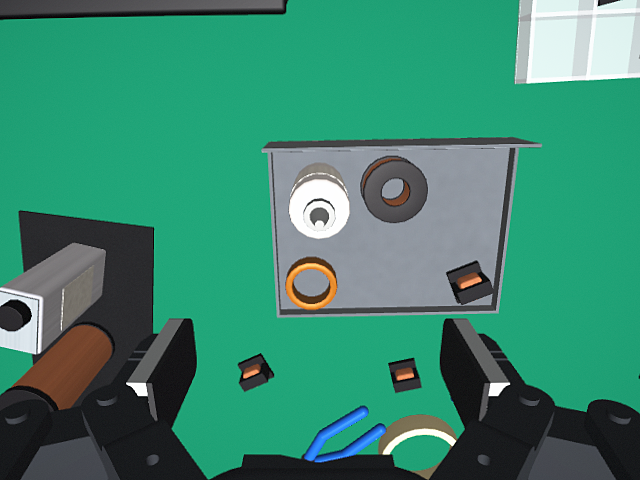

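The bottle is at (319,207), and the tin and tall spool stand upright on the mat.

servo_tool(deltas="100 0 0 50 0 0 0; 100 0 0 55 0 0 0; 100 0 0 37 0 0 0; 100 0 0 17 0 0 0; 100 0 0 0 0 0 0; 0 0 0 0 0 0 0; 0 0 0 0 0 0 0; 0 0 0 0 0 0 0; 0 0 0 0 0 0 0", force=35)

```text
time: 17.38
eef_pos: [0.6369, 0.0938, 0.0598]
tcp_rot: [[1.0, -0.002, 0.003], [-0.002, -1.0, -0.0], [0.003, 0.0, -1.0]]
wrist_force: [0.8, 0.0, 5.9]
finger_gap: 0.0211
grip_force: 39.1
```

Gap is 21 mm, not 46, so I'll look before doing anything else.

Run:
```python
from h import *
f=grab("wrist","w6");g=grab("scene","s6")
a=g["color"][200:360,230:430]
cv2.imwrite("pics/j6.png",np.hstack([f["color"][:,:,::-1][100:400,150:550],cv2.resize(a,(400,300))[:,:,::-1]]))
```

```text
(no output)
```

View pics/j6.png

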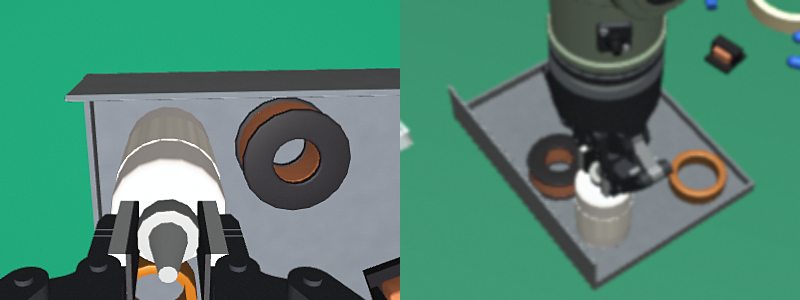

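Run:
```python
from h import *
np.set_printoptions(precision=1,suppress=True)
f=load("w6");g=load("s6")
a=np.linspace(0,2*np.pi,60)
im=f["color"][:,:,::-1].copy();ig=g["color"][:,:,::-1].copy()
for z,r,c in [(.003,.023,(0,0,255)),(.084,.023,(0,255,255)),(.125,.003,(255,0,255))]:
    X=np.c_[.6364+r*np.cos(a),.0944+r*np.sin(a),0*a+z]
    for I,F in((im,f),(ig,g)): cv2.polylines(I,[proj(F,X).round().astype(int)],True,c,1)
X=np.array([[.6369,.0938,.0598]]);print(proj(f,X),proj(g,X))
cv2.imwrite("pics/j7.png",np.hstack([cv2.resize(im[150:350,220:420],(400,400),interpolation=2),cv2.resize(ig[220:340,270:390],(400,400),interpolation=2)]))
s=robot.observe();print(s["eef_pos"],s["finger_gap"],s["wrist_force"])
```

```text
[[319.7 285.5]] [[331.  306.1]]
[0.6 0.1 0.1] 0.0215480698312797 [ 0.1 -1.8  5.8]
```

View pics/j7.png

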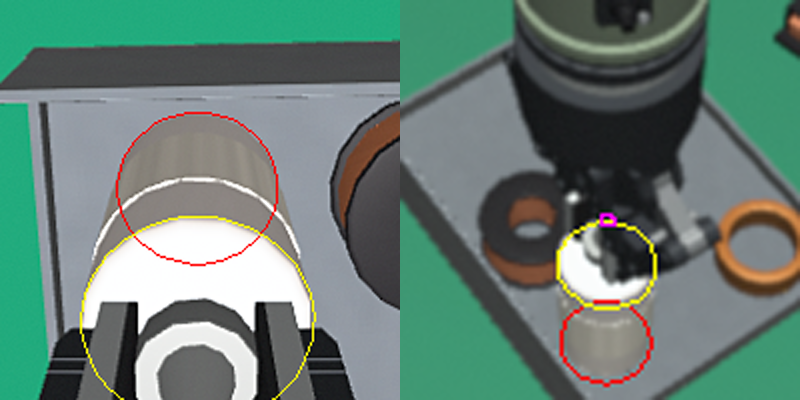

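Run:
```python
from h import *
np.set_printoptions(precision=1,suppress=True)
f=load("w6");s=robot.observe();R=np.array(s["tcp_rot"]);p=s["eef_pos"]
print(robot.observe()["eef_pos"]*1000)
for t in [(11,-42.5,-13),(11,-10.5,-1),(11,-10.5,-10),(11,-10.5,-20),(11,-10.5,-30),(-11,-10.5,-1)]: print(t,proj(f,[p+R@np.array(t)/1000])[0])
```

```text
[637.   93.8  59.8]
(11, -42.5, -13) [216.7 274.3]
(11, -10.5, -1) [295.7 263.4]
(11, -10.5, -10) [294.6 271.5]
(11, -10.5, -20) [293.3 281.3]
(11, -10.5, -30) [291.8 292.4]
(-11, -10.5, -1) [296.5 308.4]
```

The bottle stands unmoved inside the overlays, but the pads closed on its neck. From the pad corners (193,320) open and (288,301) closed, the real fingertips sit about 34 mm higher than the stated TCP. I'll open and go lower in guarded steps.

servo_tool(deltas="100 0 0 0 0 0 0; 100 0 0 0 0 0 0; 100 0 0 0 0 0 0; 100 0 0 5 0 0 0; 100 0 0 5 0 0 0; 100 0 0 0 0 0 0")

```text
time: 18.23
eef_pos: [0.6353, 0.094, 0.0474]
tcp_rot: [[1.0, -0.002, -0.002], [-0.002, -1.0, -0.0], [-0.002, 0.0, -1.0]]
wrist_force: [-0.4, 0.6, -0.4]
finger_gap: 0.0856
grip_force: 0.0
```

servo_tool(deltas="100 0 0 4 0 0 0; 100 0 0 4 0 0 0; 100 0 0 0 0 0 0")

```text
time: 18.6
eef_pos: [0.6355, 0.094, 0.0398]
tcp_rot: [[1.0, -0.002, -0.001], [-0.002, -1.0, -0.0], [-0.001, 0.0, -1.0]]
wrist_force: [-0.0, 0.2, 0.4]
finger_gap: 0.0857
grip_force: 0.0
```

servo_tool(deltas="100 0 0 4 0 0 0; 100 0 0 4 0 0 0; 100 0 0 0 0 0 0")

```text
time: 18.98
eef_pos: [0.6355, 0.094, 0.0318]
tcp_rot: [[1.0, -0.002, -0.001], [-0.002, -1.0, -0.0], [-0.001, 0.0, -1.0]]
wrist_force: [0.3, -0.7, -0.2]
finger_gap: 0.0851
grip_force: 0.0
```

servo_tool(deltas="100 0 0 4 0 0 0; 100 0 0 2 0 0 0; 0 0 0 0 0 0 0; 0 0 0 0 0 0 0; 0 0 0 0 0 0 0; 0 0 0 0 0 0 0")

```text
time: 19.73
eef_pos: [0.6362, 0.094, 0.0267]
tcp_rot: [[1.0, -0.002, 0.001], [-0.002, -1.0, -0.0], [0.001, 0.0, -1.0]]
wrist_force: [0.7, 0.0, 1.2]
finger_gap: 0.0446
grip_force: 36.0
```

servo_tool(deltas="0 0 0 -20 0 0 0; 0 0 0 -45 0 0 0; 0 0 0 -50 0 0 0; 0 0 0 -45 0 0 0; 0 -35.5 -36 0 0 0 0; 0 -35.5 -36 0 0 0 0; 0 -35.5 -36 0 0 0 0; 0 -35.5 -36 0 0 0 0; 0 -35.5 -36 0 0 0 0; 0 -35.5 -36 0 0 0 0; 0 -35.5 -36 0 0 0 0; 0 0 0 40 0 0 0; 0 0 0 45 0 0 0; 0 0 0 35 0 0 0; 0 0 0 25 0 0 0; 0 0 0 0 0 0 0; 0 0 0 0 0 0 0")

```text
time: 21.85
eef_pos: [0.3885, 0.3471, 0.0421]
tcp_rot: [[1.0, -0.002, 0.001], [-0.002, -1.0, 0.001], [0.001, -0.001, -1.0]]
wrist_force: [-0.3, -0.6, -0.9]
finger_gap: 0.0453
grip_force: 36.1
```

servo_tool(deltas="0 0 0 8 0 0 0; 0 0 0 4 0 0 0; 0 0 0 2 0 0 0; 0 0 0 0 0 0 0; 0 0 0 0 0 0 0")

```text
time: 22.48
eef_pos: [0.388, 0.3466, 0.0276]
tcp_rot: [[1.0, -0.002, 0.0], [-0.002, -1.0, 0.0], [0.0, -0.0, -1.0]]
wrist_force: [-1.5, -1.5, 2.5]
finger_gap: 0.0445
grip_force: 36.4
```

servo_tool(deltas="100 0 0 0 0 0 0; 100 0 0 0 0 0 0; 100 0 0 0 0 0 0; 100 0 0 -20 0 0 0; 100 0 0 -45 0 0 0; 100 0 0 -50 0 0 0; 100 0 0 -45 0 0 0; 100 31.2 39.7 0 0 0 0; 100 31.2 39.7 0 0 0 0; 100 31.2 39.7 0 0 0 0; 100 31.2 39.7 0 0 0 0; 100 31.2 39.7 0 0 0 0; 100 31.2 39.7 0 0 0 0; 100 31.2 39.7 0 0 0 0; 100 31.2 39.7 0 0 0 0; 100 0 0 0 0 0 0; 100 0 0 0 0 0 0")

```text
time: 24.6
eef_pos: [0.6363, 0.0287, 0.1868]
tcp_rot: [[1.0, -0.003, -0.001], [-0.003, -1.0, 0.0], [-0.001, -0.0, -1.0]]
wrist_force: [-0.5, 0.4, -0.9]
finger_gap: 0.0857
grip_force: 0.0
```

Run:
```python
from h import *
np.set_printoptions(precision=4,suppress=True)
f=grab("wrist","w8");grab("scene","s8");s=robot.observe();print(s["time"],s["eef_pos"],np.degrees(np.arctan2(s["tcp_rot"][1,0],s["tcp_rot"][0,0])))
uv=proj(f,[[.6378+.0,.0287+.020,.033]])[0];print(uv)
c=comp(gray(f,80,125),tuple(int(v) for v in uv))
if c is not None:print(circ(f,c,.033))
```

```text
24.7 [0.6361 0.0295 0.1873] -0.06416784006657714
[293.5885 201.0972]
(array([0.6405, 0.0291]), (0.046126384288072586, 0.052462488412857056), ((0.6381500363349915, 0.028802383691072464), 0.026174044236540794))
```

View pics/w8.png

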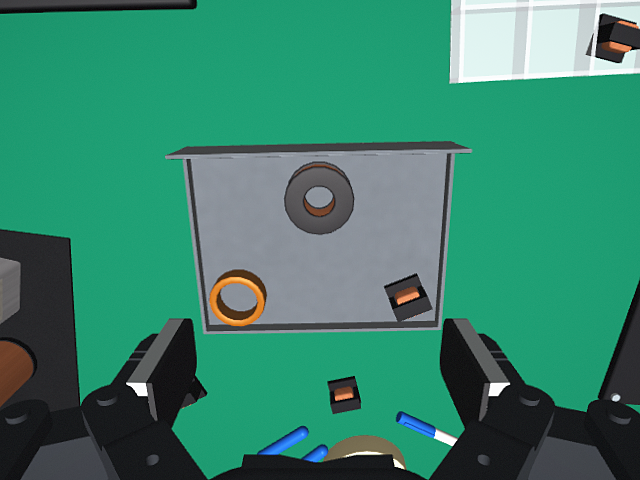

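The squat spool is alone at (319,199), with tape and transformer undisturbed. Descending in guarded steps.

servo_tool(deltas="100 1.5 0.2 50 0 0 0; 100 0 0 50 0 0 0; 100 0 0 50 0 0 0; 100 0 0 35 0 0 0; 100 0 0 12 0 0 0; 100 0 0 6 0 0 0; 100 0 0 0 0 0 0", force=45)

```text
time: 25.58
eef_pos: [0.6391, 0.0286, -0.0145]
tcp_rot: [[1.0, -0.002, 0.002], [-0.002, -1.0, -0.0], [0.002, -0.0, -1.0]]
wrist_force: [0.4, 0.0, 0.8]
finger_gap: 0.0854
grip_force: 0.0
```

servo_tool(deltas="100 0 0 4 0 0 0; 100 0 0 4 0 0 0; 100 0 0 4 0 0 0; 100 0 0 0 0 0 0")

```text
time: 26.08
eef_pos: [0.638, 0.0282, -0.0281]
tcp_rot: [[1.0, -0.002, -0.001], [-0.002, -1.0, -0.0], [-0.001, 0.0, -1.0]]
wrist_force: [0.0, -0.8, 0.3]
finger_gap: 0.0855
grip_force: 0.0
```

servo_tool(deltas="0 0 0 0 0 0 0; 0 0 0 0 0 0 0; 0 0 0 0 0 0 0; 0 0 0 0 0 0 0")

```text
time: 26.58
eef_pos: [0.6385, 0.028, -0.0271]
tcp_rot: [[1.0, -0.002, 0.001], [-0.002, -1.0, -0.0], [0.001, 0.0, -1.0]]
wrist_force: [-0.6, -1.0, 4.1]
finger_gap: 0.0552
grip_force: 47.9
```

servo_tool(deltas="0 0 0 -20 0 0 0; 0 0 0 -40 0 0 0; 0 0 0 -50 0 0 0; 0 0 0 -40 0 0 0; 0 -20.9 43.3 0 0 0 0; 0 -20.9 43.3 0 0 0 0; 0 -20.9 43.3 0 0 0 0; 0 -20.9 43.3 0 0 0 0; 0 -20.9 43.3 0 0 0 0; 0 -20.9 43.3 0 0 0 0; 0 -20.9 43.3 0 0 0 0; 0 -20.9 43.3 0 0 0 0; 0 0 0 0 0 0 0; 0 0 0 0 0 0 0")

```text
time: 28.32
eef_pos: [0.47, -0.3171, 0.1215]
tcp_rot: [[1.0, -0.003, -0.001], [-0.003, -1.0, 0.002], [-0.001, -0.001, -1.0]]
wrist_force: [0.1, 0.3, -3.0]
finger_gap: 0.055
grip_force: 48.7
```

Run:
```python
from h import *
np.set_printoptions(precision=4,suppress=True)
f=grab("wrist","w9");g=grab("scene","s9");s=robot.observe();print(s["time"],s["eef_pos"])
a=g["color"][60:180,210:370]
cv2.imwrite("pics/j9.png",np.hstack([f["color"][:,:,::-1][130:430,120:520],cv2.resize(a,(400,300))[:,:,::-1]]))
print("tip px",proj(f,[[.471,-.318,.078],[.471,-.318,.028]]))
```

```text
28.425 [ 0.4706 -0.3166  0.1219]
tip px [[320.997  250.0733]
 [320.6154 223.7307]]
```

View pics/j9.png

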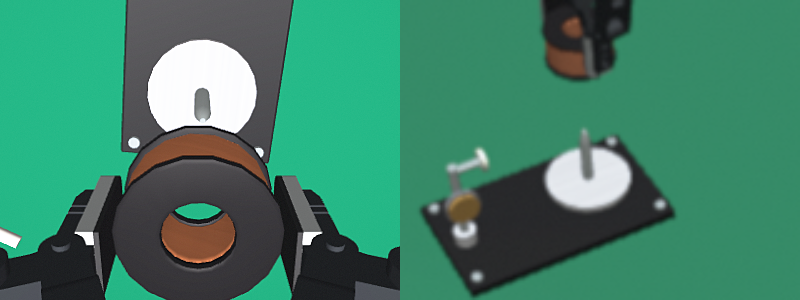

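Spindle tip at wrist pixel (323,251) and disc at (322,221), so the stand is at about (0.4715, -0.3185). The spool's bore (319,364) is centred on the tool.

servo_tool(deltas="0 0.7 1.5 30 0 0 0; 0 0 0 30 0 0 0; 0 0 0 15 0 0 0; 0 0 0 12 0 0 0; 0 0 0 10 0 0 0; 0 0 0 10 0 0 0; 0 0 0 0 0 0 0")

```text
time: 29.3
eef_pos: [0.4707, -0.3191, 0.0148]
tcp_rot: [[1.0, -0.002, -0.001], [-0.002, -1.0, 0.001], [-0.001, -0.001, -1.0]]
wrist_force: [-0.0, 0.1, -3.4]
finger_gap: 0.0554
grip_force: 48.7
```

servo_tool(deltas="0 0 0 6 0 0 0; 0 0 0 4 0 0 0; 0 0 0 2 0 0 0; 0 0 0 0 0 0 0; 0 0 0 0 0 0 0")

```text
time: 29.92
eef_pos: [0.4712, -0.3194, 0.0035]
tcp_rot: [[1.0, -0.002, 0.0], [-0.002, -1.0, -0.0], [0.0, 0.0, -1.0]]
wrist_force: [0.0, 0.2, -2.7]
finger_gap: 0.0549
grip_force: 48.7
```

Free so far. Now the last millimetres.

servo_tool(deltas="0 0 0 2 0 0 0; 0 0 0 1.5 0 0 0; 0 0 0 1 0 0 0; 0 0 0 0 0 0 0; 0 0 0 0 0 0 0")

```text
time: 30.55
eef_pos: [0.4711, -0.3193, -0.0012]
tcp_rot: [[1.0, -0.002, 0.0], [-0.002, -1.0, -0.0], [0.0, 0.0, -1.0]]
wrist_force: [0.2, -0.3, -3.1]
finger_gap: 0.055
grip_force: 48.7
```

servo_tool(deltas="0 0 0 1 0 0 0; 0 0 0 0.5 0 0 0; 0 0 0 0 0 0 0; 0 0 0 0 0 0 0")

```text
time: 31.05
eef_pos: [0.4712, -0.3193, -0.0021]
tcp_rot: [[1.0, -0.002, 0.0], [-0.002, -1.0, -0.0], [0.0, 0.0, -1.0]]
wrist_force: [-1.2, 1.3, 5.7]
finger_gap: 0.0551
grip_force: 49.3
```

servo_tool(deltas="100 0 0 0 0 0 0; 100 0 0 0 0 0 0; 100 0 0 0 0 0 0; 100 0 0 -12 0 0 0; 100 0 0 -40 0 0 0; 100 0 0 -50 0 0 0; 100 0 0 -50 0 0 0; 100 0 0 -40 0 0 0; 100 0 0 0 0 0 0")

```text
time: 32.17
eef_pos: [0.4729, -0.3206, 0.194]
tcp_rot: [[1.0, -0.002, 0.007], [-0.002, -1.0, -0.005], [0.007, 0.005, -1.0]]
wrist_force: [0.5, 0.3, 1.5]
finger_gap: 0.0853
grip_force: 0.0
```

Run:
```python
from h import *
np.set_printoptions(precision=4,suppress=True)
f=grab("wrist","w10");g=grab("scene","s10");s=robot.observe();print(s["time"],s["eef_pos"])
a=g["color"][60:180,210:370]
cv2.imwrite("pics/j10.png",np.hstack([f["color"][:,:,::-1][100:400,120:520],cv2.resize(a,(400,300))[:,:,::-1]]))
```

```text
32.275 [ 0.4708 -0.3191  0.1897]
```

View pics/j10.png

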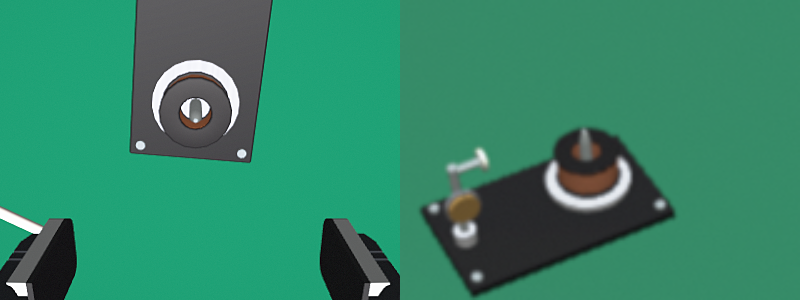

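The squat spool sits flat on the disc around the spindle (crop 195,110). Now the return trip, starting with the bottle.

servo_tool(deltas="100 -6.4 -51.2 0 0 0 0; 100 -6.4 -51.2 0 0 0 0; 100 -6.4 -51.2 0 0 0 0; 100 -6.4 -51.2 0 0 0 0; 100 -6.4 -51.2 0 0 0 0; 100 -6.4 -51.2 0 0 0 0; 100 -6.4 -51.2 0 0 0 0; 100 -6.4 -51.2 0 0 0 0; 100 -6.4 -51.2 0 0 0 0; 100 -6.4 -51.2 0 0 0 0; 100 -6.4 -51.2 0 0 0 0; 100 -6.4 -51.2 0 0 0 0; 100 -6.4 -51.2 0 0 0 0; 100 0 0 0 0 0 0; 100 0 0 0 0 0 0")

```text
time: 34.15
eef_pos: [0.3885, 0.3455, 0.1879]
tcp_rot: [[1.0, -0.002, -0.002], [-0.002, -1.0, -0.003], [-0.002, 0.003, -1.0]]
wrist_force: [0.8, -1.0, 0.2]
finger_gap: 0.0855
grip_force: 0.0
```

servo_tool(deltas="100 0 -1 45 0 0 0; 100 0 0 50 0 0 0; 100 0 0 40 0 0 0; 100 0 0 20 0 0 0; 100 0 0 0 0 0 0; 100 0 0 0 0 0 0", force=35)

```text
time: 34.9
eef_pos: [0.3901, 0.3471, 0.0352]
tcp_rot: [[1.0, -0.003, 0.001], [-0.003, -1.0, 0.001], [0.001, -0.001, -1.0]]
wrist_force: [0.9, -1.0, 0.0]
finger_gap: 0.0854
grip_force: 0.0
```

servo_tool(deltas="100 -1.5 0.5 7 0 0 0; 100 0 0 0 0 0 0; 100 0 0 0 0 0 0")

```text
time: 35.28
eef_pos: [0.3879, 0.3471, 0.0276]
tcp_rot: [[1.0, -0.002, 0.001], [-0.002, -1.0, 0.0], [0.001, -0.0, -1.0]]
wrist_force: [0.3, 0.4, -0.7]
finger_gap: 0.0855
grip_force: 0.0
```

Run:
```python
from h import *
for i in range(3): robot.grab_frame("wrist");print(robot.observe()["eef_pos"])
```

```text
[0.38789245 0.34718985 0.02754217]
[0.38790671 0.34718193 0.02750475]
[0.38788361 0.3471504  0.02745226]
```

servo_tool(deltas="0 0 0 0 0 0 0; 0 0 0 0 0 0 0; 0 0 0 0 0 0 0; 0 0 0 0 0 0 0; 0 0 0 -20 0 0 0; 0 0 0 -45 0 0 0; 0 0 0 -50 0 0 0; 0 0 0 -45 0 0 0; 0 35.5 36.1 0 0 0 0; 0 35.5 36.1 0 0 0 0; 0 35.5 36.1 0 0 0 0; 0 35.5 36.1 0 0 0 0; 0 35.5 36.1 0 0 0 0; 0 35.5 36.1 0 0 0 0; 0 35.5 36.1 0 0 0 0; 0 0 0 0 0 0 0; 0 0 0 0 0 0 0")

```text
time: 37.55
eef_pos: [0.6351, 0.094, 0.1865]
tcp_rot: [[1.0, -0.003, -0.002], [-0.003, -1.0, 0.0], [-0.002, -0.0, -1.0]]
wrist_force: [0.3, -0.7, -1.1]
finger_gap: 0.045
grip_force: 36.2
```

servo_tool(deltas="0 0 0 45 0 0 0; 0 0 0 45 0 0 0; 0 0 0 35 0 0 0; 0 0 0 20 0 0 0; 0 0 0 0 0 0 0; 0 0 0 0 0 0 0; 0 0 0 0 0 0 0")

```text
time: 38.42
eef_pos: [0.6365, 0.0942, 0.0439]
tcp_rot: [[1.0, -0.002, 0.003], [-0.002, -1.0, 0.0], [0.003, -0.0, -1.0]]
wrist_force: [0.4, 0.1, -0.9]
finger_gap: 0.0446
grip_force: 36.2
```

servo_tool(deltas="0 0 0 10 0 0 0; 0 0 0 5 0 0 0; 0 0 0 1.5 0 0 0; 0 0 0 0 0 0 0; 0 0 0 0 0 0 0")

```text
time: 39.05
eef_pos: [0.6358, 0.0937, 0.0266]
tcp_rot: [[1.0, -0.002, 0.0], [-0.002, -1.0, -0.0], [0.0, 0.0, -1.0]]
wrist_force: [-1.5, -0.4, 5.6]
finger_gap: 0.0448
grip_force: 36.7
```

servo_tool(deltas="100 0 0 0 0 0 0; 100 0 0 0 0 0 0; 100 0 0 0 0 0 0; 100 0 0 -20 0 0 0; 100 0 0 -45 0 0 0; 100 0 0 -50 0 0 0; 100 0 0 -45 0 0 0; 100 -27.3 -40.1 0 0 0 0; 100 -27.3 -40.1 0 0 0 0; 100 -27.3 -40.1 0 0 0 0; 100 -27.3 -40.1 0 0 0 0; 100 -27.3 -40.1 0 0 0 0; 100 -27.3 -40.1 0 0 0 0; 100 0 0 0 0 0 0; 100 0 0 45 0 0 0; 100 0 0 50 0 0 0; 100 0 0 35 0 0 0; 100 0 0 10 0 0 0; 100 0 0 0 0 0 0; 100 0 0 0 0 0 0", force=45)

```text
time: 41.55
eef_pos: [0.4738, 0.3352, 0.0474]
tcp_rot: [[1.0, -0.003, 0.003], [-0.003, -1.0, 0.002], [0.003, -0.002, -1.0]]
wrist_force: [0.1, -0.5, 1.0]
finger_gap: 0.0854
grip_force: 0.0
```

servo_tool(deltas="100 0 0 10 0 0 0; 100 0 0 0 0 0 0; 100 0 0 0 0 0 0; 100 0 0 0 0 0 0")

```text
time: 42.05
eef_pos: [0.4726, 0.3349, 0.036]
tcp_rot: [[1.0, -0.002, 0.0], [-0.002, -1.0, 0.0], [0.0, -0.0, -1.0]]
wrist_force: [0.3, 0.0, -0.7]
finger_gap: 0.0855
grip_force: 0.0
```

servo_tool(deltas="0 0 0 0 0 0 0; 0 0 0 0 0 0 0; 0 0 0 0 0 0 0; 0 0 0 0 0 0 0; 0 0 0 -20 0 0 0; 0 0 0 -45 0 0 0; 0 0 0 -50 0 0 0; 0 0 0 -45 0 0 0; 0 20.9 46.4 0 0 0 0; 0 20.9 46.4 0 0 0 0; 0 20.9 46.4 0 0 0 0; 0 20.9 46.4 0 0 0 0; 0 20.9 46.4 0 0 0 0; 0 20.9 46.4 0 0 0 0; 0 20.9 46.4 0 0 0 0; 0 20.9 46.4 0 0 0 0; 0 0 0 0 0 0 0; 0 0 0 0 0 0 0")

```text
time: 44.3
eef_pos: [0.6379, -0.0365, 0.1942]
tcp_rot: [[1.0, -0.003, -0.003], [-0.003, -1.0, 0.001], [-0.003, -0.001, -1.0]]
wrist_force: [0.2, 0.5, -5.0]
finger_gap: 0.0509
grip_force: 49.2
```

servo_tool(deltas="0 0 0 45 0 0 0; 0 0 0 45 0 0 0; 0 0 0 35 0 0 0; 0 0 0 20 0 0 0; 0 0 0 0 0 0 0; 0 0 0 0 0 0 0; 0 0 0 0 0 0 0")

```text
time: 45.18
eef_pos: [0.6398, -0.0365, 0.0523]
tcp_rot: [[1.0, -0.002, 0.003], [-0.002, -1.0, -0.0], [0.003, 0.0, -1.0]]
wrist_force: [-0.0, 0.1, -4.2]
finger_gap: 0.0511
grip_force: 49.4
```

servo_tool(deltas="0 0.5 -0.5 9 0 0 0; 0 0 0 4 0 0 0; 0 0 0 2.5 0 0 0; 0 0 0 0 0 0 0; 0 0 0 0 0 0 0; 0 0 0 0 0 0 0")

```text
time: 45.92
eef_pos: [0.6393, -0.0364, 0.0353]
tcp_rot: [[1.0, -0.002, 0.0], [-0.002, -1.0, -0.0], [0.0, 0.0, -1.0]]
wrist_force: [-0.1, 0.7, -3.8]
finger_gap: 0.0513
grip_force: 49.5
```

servo_tool(deltas="0 0.5 0 1 0 0 0; 0 0 0 0.5 0 0 0; 0 0 0 0 0 0 0; 0 0 0 0 0 0 0")

```text
time: 46.42
eef_pos: [0.6398, -0.0364, 0.035]
tcp_rot: [[1.0, -0.002, 0.0], [-0.002, -1.0, -0.0], [0.0, 0.0, -1.0]]
wrist_force: [-3.3, -0.3, 5.6]
finger_gap: 0.0512
grip_force: 50.1
```

servo_tool(deltas="100 0 0 0 0 0 0; 100 0 0 0 0 0 0; 100 0 0 0 0 0 0; 100 0 0 -20 0 0 0; 100 0 0 -45 0 0 0; 100 0 0 -50 0 0 0; 100 0 0 -50 0 0 0; 75 -12 -51.3 0 0 0 0; 75 -12 -51.3 0 0 0 0; 75 -12 -51.3 0 0 0 0; 75 -12 -51.3 0 0 0 0; 75 -12 -51.3 0 0 0 0; 75 -12 -51.3 0 0 0 7; 75 -11.9 -51.5 0 0 0 7; 75 0 0 0 0 0 0; 75 0 0 0 0 0 0", force=40)

```text
time: 48.42
eef_pos: [0.5631, 0.3239, 0.1985]
tcp_rot: [[0.97, -0.243, -0.0], [-0.243, -0.97, -0.001], [0.0, 0.001, -1.0]]
wrist_force: [0.5, -0.8, -0.2]
finger_gap: 0.0644
grip_force: 0.0
```

Run:
```python
from h import *
robot.grab_frame("wrist");f=grab("wrist","w11");s=robot.observe();R=np.array(s["tcp_rot"]);p=s["eef_pos"];print(s["time"],p,np.degrees(np.arctan2(R[1,0],R[0,0])))
print((R.T@(np.array([.5559,.3229,.047])-p))*1000)
```

```text
48.525 [0.56337593 0.32300258 0.19876036] -14.176627063506631
[ -7.23819076   1.84812282 151.76067157]
```

servo_tool(deltas="75 -7.2 1.8 30 0 0 0; 75 0 0 50 0 0 0; 75 0 0 40 0 0 0; 75 0 0 20 0 0 0; 75 0 0 0 0 0 0; 75 0 0 0 0 0 0; 75 0 0 0 0 0 0")

```text
time: 49.4
eef_pos: [0.5567, 0.3244, 0.0604]
tcp_rot: [[0.97, -0.244, 0.003], [-0.244, -0.97, 0.001], [0.002, -0.002, -1.0]]
wrist_force: [0.8, -0.4, -0.0]
finger_gap: 0.0639
grip_force: 0.0
```

servo_tool(deltas="75 -0.2 0.5 12 0 0 0; 75 0 0 0 0 0 0; 75 0 0 0 0 0 0; 75 0 0 0 0 0 0")

```text
time: 49.9
eef_pos: [0.5555, 0.3239, 0.0469]
tcp_rot: [[0.97, -0.244, 0.0], [-0.244, -0.97, 0.0], [0.0, -0.0, -1.0]]
wrist_force: [-0.1, 0.7, 0.2]
finger_gap: 0.064
grip_force: 0.0
```

servo_tool(deltas="0 0 0 0 0 0 0; 0 0 0 0 0 0 0; 0 0 0 0 0 0 0; 0 0 0 0 0 0 0; 0 0 0 -20 0 0 0; 0 0 0 -45 0 0 0; 0 0 0 -50 0 0 0; 0 0 0 -45 0 0 0; 0 14.9 47.3 0 0 0 0; 0 14.9 47.3 0 0 0 0; 0 14.9 47.3 0 0 0 0; 0 14.9 47.3 0 0 0 0; 0 14.9 47.3 0 0 0 0; 0 14.9 47.3 0 0 0 0; 0 0 0 0 0 0 0; 0 0 0 0 0 0 0")

```text
time: 51.9
eef_pos: [0.5726, 0.0271, 0.2063]
tcp_rot: [[0.97, -0.245, -0.001], [-0.245, -0.97, 0.001], [-0.001, -0.001, -1.0]]
wrist_force: [0.0, 0.2, -2.0]
finger_gap: 0.0334
grip_force: 41.0
```

servo_tool(deltas="0 0 0 45 0 0 0; 0 0 0 45 0 0 0; 0 0 0 35 0 0 0; 0 0 0 18 0 0 0; 0 0 0 0 0 0 0; 0 0 0 0 0 0 0; 0 0 0 0 0 0 0")

```text
time: 52.78
eef_pos: [0.5737, 0.0271, 0.065]
tcp_rot: [[0.97, -0.244, 0.003], [-0.244, -0.97, 0.0], [0.002, -0.001, -1.0]]
wrist_force: [0.1, 0.1, -2.3]
finger_gap: 0.0337
grip_force: 40.9
```

servo_tool(deltas="0 0.4 0 10 0 0 0; 0 0 0 4 0 0 0; 0 0 0 2 0 0 0; 0 0 0 1 0 0 0; 0 0 0 0 0 0 0; 0 0 0 0 0 0 0")

```text
time: 53.52
eef_pos: [0.5733, 0.0266, 0.0469]
tcp_rot: [[0.97, -0.244, 0.0], [-0.244, -0.97, -0.0], [0.0, -0.0, -1.0]]
wrist_force: [-0.9, -0.8, -2.3]
finger_gap: 0.0337
grip_force: 41.0
```

servo_tool(deltas="0 0 0 0.7 0 0 0; 0 0 0 0.5 0 0 0; 0 0 0 0 0 0 0; 0 0 0 0 0 0 0")

```text
time: 54.02
eef_pos: [0.5733, 0.0266, 0.046]
tcp_rot: [[0.97, -0.244, 0.001], [-0.244, -0.97, -0.0], [0.001, -0.0, -1.0]]
wrist_force: [-1.0, 0.5, 1.6]
finger_gap: 0.0332
grip_force: 41.5
```

servo_tool(deltas="75 0 0 0 0 0 0; 75 0 0 0 0 0 0; 75 0 0 0 0 0 0; 75 0 0 -20 0 0 0; 75 0 0 -45 0 0 0; 75 0 0 -50 0 0 0; 100 0 0 -50 0 0 0; 100 0 0 -50 0 0 -7; 100 0 0 -50 0 0 -7; 100 21 1.2 -35 0 0 0; 100 21 1.2 0 0 0 0; 100 0 0 0 0 0 0; 100 0 0 0 0 0 0; 100 0 0 0 0 0 0")

```text
time: 55.78
eef_pos: [0.6144, 0.0242, 0.3454]
tcp_rot: [[1.0, -0.002, -0.001], [-0.002, -1.0, -0.0], [-0.001, 0.0, -1.0]]
wrist_force: [0.7, 0.4, -0.1]
finger_gap: 0.0856
grip_force: 0.0
```

Run:
```python
from h import *
np.set_printoptions(precision=4,suppress=True)
robot.grab_frame("wrist");f=grab("wrist","w12");g=load("w1");s=robot.observe();print(s["time"],s["eef_pos"])
cv2.imwrite("pics/j12.png",cv2.resize(np.hstack([g["color"][100:260,205:425],f["color"][100:260,205:425]]),(800,290),interpolation=2)[:,:,::-1])
for n,f in (("before",g),("after",f)):
    print(n)
    for nm,X,m,z,o in [("tall",(.64,-.036,.113),gray(f,85,125),.113,(-9,6)),("bottle",(.6363,.0945,.084),gray(f,200,256,25),.084,(14,-8)),("tin",(.56,.03,.109),gray(f,200,256,25),.109,(0,0))]:
        uv=proj(f,[X])[0]+o;c=comp(m,tuple(int(v) for v in uv))
        if c is not None: print(nm,rect(f,c,z) if nm=="tin" else circ(f,c,z)[2])
    h=cv2.cvtColor(f["color"],cv2.COLOR_RGB2HSV);m=((h[...,1]>120)&(h[...,0]<25)).astype(np.uint8)
    n,l,st,c=cv2.connectedComponentsWithStats(m)
    for i in range(1,n):
        q=plane(f,[c[i]],.015)[0]
        if st[i,4]>40 and .5<q[0]<.6 and -.09<q[1]<.14: print("amber",st[i,4],q)
```

```text
55.875 [0.6146 0.0242 0.3456]
before
tall ((0.6393441557884216, -0.0354718342423439), 0.02490084618330002)
bottle ((0.6361787915229797, 0.09470359981060028), 0.022631822153925896)
tin ((0.5733365416526794, 0.026755569502711296), (0.032982274889945984, 0.0511886291205883), 75.74089050292969)
amber 757 [0.5436 0.1022 0.015 ]
amber 117 [ 0.5475 -0.0491  0.015 ]
after
tall ((0.63848876953125, -0.035444751381874084), 0.02476857788860798)
bottle ((0.6370754241943359, 0.09409058839082718), 0.02285659685730934)
tin ((0.5737343430519104, 0.026546403765678406), (0.03293732553720474, 0.05138544365763664), 75.61904907226562)
amber 748 [0.5435 0.1024 0.015 ]
amber 116 [ 0.5477 -0.049   0.015 ]
```

View pics/j12.png

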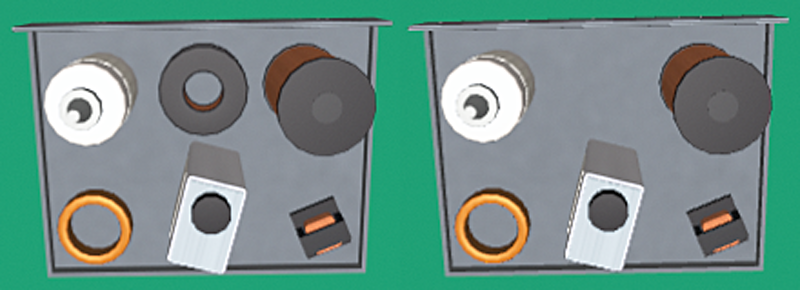

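The before and after crops match. All three stand upright within about 1 mm of their starting spots, the tape and transformer have not moved, and the robot touches nothing.

```bash
python3 -c "
from rig import robot
print(robot.finish_job())"
```

```text
the job is handed in; nothing more can be done
None
```

The squat spool sits flat on the turntable. The tall spool, bottle and tin are back upright within about 1 mm of their starting spots, the tape and transformer are undisturbed, and the job was handed in at about 56 s.

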